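Find the lid's balance point and hold it there

TASK

The lid of the small steel ingredient bin needs its stay set. Take the lid by its bar and gently, without letting it drop or bang, swing it all the way back until you feel its stop; then bring it back to the point where it balances over its hinge and would fall neither way. Finish while still gripping the bar with the lid held still at that balance point, and leave the jars and the bowl alone.

Things in the scene. Friction and masses are not known exactly. Their poses are not given: they have to be found in the camera images.
- bin: open-topped box of stainless steel, fixed to the table, 200 mm (its x) by 160 mm (its y) by 90 mm high; origin at the centre of its underside, z up. Its lid is hinged along the rim of its -y side; the free edge rises from the +y side. A jar stands loose 155 to 175 mm off its centre on its +x side, a jar and a bowl 240 to 270 mm off on its -y side, lower than the opened lid
- hinge (a point): middle of the lid's hinge line, which runs along the bin's x axis: 80 mm from the bin's centre towards its -y, 90 mm above the table. Its axes are the bin's
- bar (a point): middle of the lid's grip bar: round steel, 12 mm thick, parallel to the hinge line and 220 mm from it, 118 mm free between its two arms, 54 mm clear of the lid's free edge. Lid shut: centre 94 mm above the table, out past the bin's +y side, nothing under it. Pinched from above across its length it turns between the fingers, so the gripper may point down all the way
- masscentre (a point): the lid's centre of mass, 81 mm from the hinge line along the lid and 23 mm above the hinge line with the lid shut. The lid is in balance when this point is straight above the hinge line; a short capped neck (72 mm across, 50 mm high) on the lid's upper face draws it off the plate, so the plate is not upright then
- lid (a joint): angle of the lid: 0 shut (as at the start), grows as it opens, 1.571 with the plate upright, 2.10 against its back stop. It balances at 1.30 (plate still leaning 16 degrees short of upright, towards shut). The steel lid (206 by 163 mm, 0.5 to 0.9 kg, unknown) swings almost without friction: released on one side of the balance it falls shut, on the other it falls back on the stop
- jar_a: a loose filled jar with a metal cap, 74 mm across, 105 mm high, on the bin's +x side; origin at the centre of its underside; leave alone
- jar_b: a loose filled jar with a metal cap, 74 mm across, 105 mm high, on the bin's -y side; origin at the centre of its underside; leave alone
- bowl: the loose steel bowl, 100 mm across, 45 mm high, on the bin's -y side; origin at the centre of its underside; leave alone

How it is judged:
By the outcome, as a careful person would: the job done as asked, in the order asked, and still so for the second after the job is handed in, while the arm keeps its last pose, push and grip.
It also fails if it takes over 53 s, if anything falls off the work surface, if the arm or the gripper's body presses on something with over 40 N, if the wrist force passes 120 N, or if a joint passes its speed limit or range.

ROBOT

A 6-joint arm with a two-finger parallel gripper is mounted at the origin on the work surface. World frame = base frame: x ahead of the robot, y to its left, z up, the work surface at z = 0. Lengths are in m, angles in rad, forces in N, time in s.
With the tool pointing down it reaches from about 0.35 to 0.925 m from the base axis. Payload 6.4 kg.
Tool frame: the origin (TCP) lies midway between the tips of the shut fingers; the grasp point (between the pads) lies 19 mm behind it (bot.grip_depth is the distance from the TCP to the grasp point, in m); z points along the fingers, y is the line along which they close (so a half turn about z gives the same grasp; the last joint's range is limited). The gripper opens to 94 mm and grips with 3 to 60 N. Pads are 16 mm wide; open, the fingers measure 119 mm over their backs; the gripper's body (75 mm by 177 mm) begins 78 mm behind the grasp point.
Start: joints at [-0.174, 0.245, 1.558, -0, 1.339, -0.174], TCP at [0.65, 0, 0.205] pointing down, gripper open.
Joint ranges: [-3.13, 3.13], [-1.02, 2.26], [0.13, 2.54], [-0.95, 4.09], [0.21, 2.88], [-2.74, 2.74]. Speed limits (rad/s): [2.57, 2.57, 3.14, 3.14, 3.14, 3.14].

INTERFACE

Orientations are given as a unit quaternion [w, x, y, z].
In Python, from cell import readout, viewer, close_job, bot gives the robot as it stands. The module is installed in compiled form; this text tells all that it offers.
- The arm moves only by the tool move_arm, never from a script. Its argument "motion" is a list of rows, each a list of 7 numbers: the turn, a rotation vector about the tool's x, y, z in rad, then the shift along the tool's x, y, z in cm, then the opening, from 0 (shut) to 1 (fully open). A call has 1 to 12 rows; each row shifts and turns the commanded pose from where the row before left it, along the tool's axes as they then stand; what a row does not reach is not made up. A row lasts 1/8 s, in which the tool goes at most 62.5 mm and 10.7 degrees, less where a joint would pass 70% of its speed; a pose out of reach is approached as far as the arm can. A call with a gripper value outside its range is refused whole. The fingers move at their own pace and stop on an object; the grip force is fixed at half the most. Time passes only in rows, so rows that do not move let the fingers close. It gives the time, the measured TCP pose, the force, the opening and the grip force at its end, in the units of the state.
- readout.state(): the state, without advancing time (a new reading comes with each control period).
- viewer.read_camera(name): name is "scene" or "side" or "wrist"; returns a dict with "img" (400x640x3 uint8, red, green, blue), "range_z" (400x640 float32, m along the optical axis (not along the pixel's ray), 0 where there is no reading), "mtx" (3x3 intrinsics, pixels), "eye" and "attitude" of the camera in the world; the wrist camera has in their place "T_tool_cam" (4x4, takes a point from camera to tool coordinates, whose origin is the TCP and whose axes are the flange's). Camera axes: x right, y down, z forward; pixel columns grow to the right and rows downward; lengths in m; the calibration is good to about 2 mm. A picture is of the moment at which its call begins: read the wrist's pose just before it.
- close_job(): hands the job in; it is judged then, once.
The state is a dict: "time": time; "joint_positions": joint angles; "dq": joint speeds; "joint_torque": joint torques, N m; "position": TCP position; "tool_rot": TCP orientation; "force": force on the tool from outside, world axes, zero at the start; "ft_torque": the same for the moment, N m; "width": finger opening in m; "finger_force": force on a finger pad.
Only numpy, scipy, OpenCV 4.12 (cv2) and the standard library are available. Lean on these libraries where they do the work, as an engineer would, in place of code of your own. Each camera call takes 0.05 s, during which the arm holds its last target. There are 200 camera calls.

## Working session

There is one attempt and no reset: what is moved stays moved. The work goes in short steps, Python scripts to look and compute and a tool call to move; the robot and the scene stay as the last step left them, time stands still between calls to the robot, and variables do not carry over. Pictures are saved under pics/ and viewed, at most 10 in all, crops included, and the job is handed in when it is done.

Besides the shell and the picture viewer there is one more tool, called after ">>>" by a JSON object that holds its "fn" and its "kwargs". move_arm: Moves the arm, as the interface text tells. Its arguments: {"type":"object","properties":{"motion":{"type":"array","items":{"type":"array","items":{"type":"number"}}}},"required":["motion"]}

```bash
mkdir -p pics; cat > h.py <<'E'
import numpy as np, cv2
from cell import readout, viewer, bot
from scipy.spatial.transform import Rotation as R
def q2R(q): return R.from_quat([q[1],q[2],q[3],q[0]]).as_matrix()
def cam(n):
    s=readout.state(); d=viewer.read_camera(n)
    if n=="wrist":
        T=np.array(d["T_tool_cam"]); Rt=q2R(s["tool_rot"]); Rc=Rt@T[:3,:3]; t=Rt@T[:3,3]+np.array(s["position"])
    else:
        a=np.array(d["attitude"]); Rc=a if a.shape==(3,3) else q2R(a); t=np.array(d["eye"])
    z=d["range_z"]; v,u=np.mgrid[:400,:640]; K=np.array(d["mtx"])
    P=np.stack([(u-K[0,2])/K[0,0]*z,(v-K[1,2])/K[1,1]*z,z],-1)@Rc.T+t
    P[z==0]=np.nan
    return d["img"],P
E
python3 - <<'E'
from h import *
s=readout.state(); print(s)
im=[]
for n in("scene","side"):
    i,P=cam(n); np.save(n+".npy",P); cv2.imwrite(f"pics/{n}1.png",i[...,::-1])
E
```

```text
{'time': 0.0, 'joint_positions': array([-1.74042168e-01,  2.45835209e-01,  1.55899473e+00, -2.80480646e-06,
        1.33872742e+00, -1.74123250e-01]), 'dq': array([-0.00200569, -0.00214544, -0.0009053 , -0.0022266 , -0.00182079,
       -0.00030868]), 'joint_torque': array([ 8.38778797e-04, -4.15839279e+01, -3.14599335e+01,  6.84806099e-02,
        3.33599187e-02, -1.41738678e-04]), 'position': array([6.49393329e-01, 1.49390809e-04, 2.04342229e-01]), 'tool_rot': array([-8.03659284e-04,  7.07077544e-01,  7.07135335e-01, -5.64933938e-04]), 'force': array([ 0.26951912, -0.07455333, -0.02755889]), 'ft_torque': array([ 0.01117354,  0.00789629, -0.03884639]), 'finger_force': 0.0, 'width': 0.09389281235792052}
```

View pics/scene1.png

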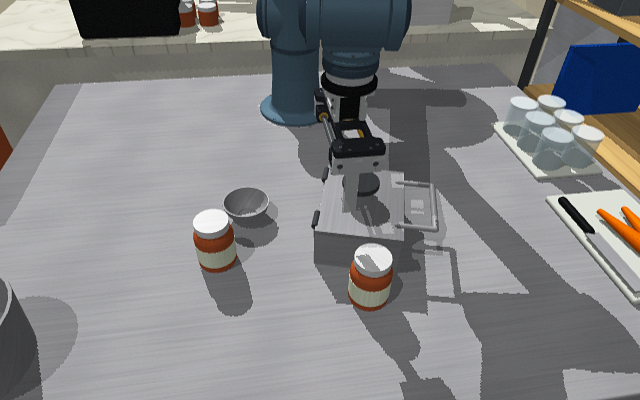

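View pics/side1.png

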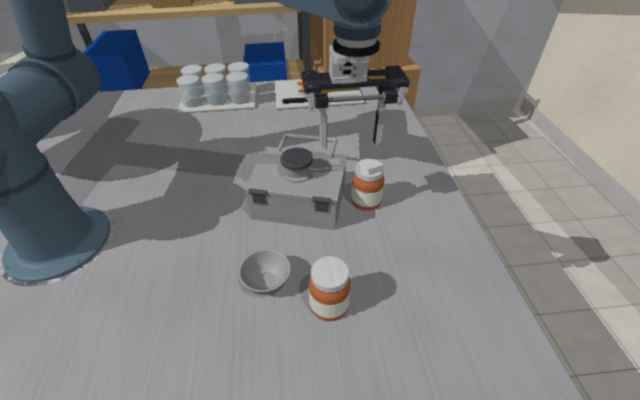

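The scene view shows the bin at about (365,215), with its bar on the right running from (438,185) to (434,230). Jar_a is at (370,275), jar_b at (213,240) and the bowl at (246,205). The side view shows the hinges at (258,197) and (322,205), facing the bowl and jar_b.

```bash
python3 - <<'E'
from h import *
for n in("scene","side"):
    P=np.load(n+".npy"); i=cv2.imread(f"pics/{n}1.png")
    z=P[...,2]
    box=(P[...,0]>.4)&(P[...,0]<.85)&(P[...,1]>-.35)&(P[...,1]<.35)
    m=box&(z>.08)&(z<.108)
    k,l,st,c=cv2.connectedComponentsWithStats(m.astype(np.uint8))
    for j in range(1,k):
        if st[j,4]>25:
            Q=P[l==j]; r=cv2.minAreaRect((Q[:,:2]*1000).astype(np.float32)); print(n,st[j],Q.mean(0).round(3),np.round(r[0]),np.round(r[1]),round(r[2],1))
P=np.load("scene.npy")
sub=P[160:250,390:450].reshape(-1,3); sub=sub[(sub[:,2]>.075)&(sub[:,2]<.11)]
r=cv2.minAreaRect((sub[:,:2]*1000).astype(np.float32));print(r,cv2.boxPoints(r))
for v in range(180,235,6):
    row=[(u,*P[v,u].round(3)) for u in range(425,445) if P[v,u,2]>.07]
    print(v,row[-3:])
E
```

```text
scene [ 311  165  128   81 5286] [0.58  0.075 0.094] [555.  95.] [233. 210.] 72.7
scene [ 193  209   39   36 1063] [ 0.59  -0.223  0.1  ] [ 582. -224.] [65. 66.] 60.5
scene [ 352  244   41   39 1247] [0.716 0.045 0.1  ] [709.  47.] [65. 66.] 59.6
side [ 244  133  103   72 4111] [0.547 0.056 0.094] [554.  94.] [234. 206.] 73.0
side [353 158  31  27 656] [0.704 0.038 0.1  ] [707.  46.] [66. 65.] 50.6
side [ 310  256   39   41 1279] [ 0.579 -0.231  0.101] [ 580. -225.] [66. 66.] 43.2
((575.7999267578125, 163.15277099609375), (90.16410064697266, 210.3297576904297), 73.97821044921875) [[462.27722  148.84767 ]
 [664.43713   90.796036]
 [689.32263  177.45787 ]
 [487.16272  235.5095  ]]
180 []
186 [(432, np.float64(0.534), np.float64(0.216), np.float64(0.1)), (433, np.float64(0.535), np.float64(0.218), np.float64(0.101)), (434, np.float64(0.532), np.float64(0.221), np.float64(0.099))]
192 [(433, np.float64(0.552), np.float64(0.211), np.float64(0.101)), (434, np.float64(0.553), np.float64(0.213), np.float64(0.101)), (435, np.float64(0.548), np.float64(0.218), np.float64(0.096))]
198 [(433, np
[... 456 characters left out ...]
(0.605), np.float64(0.196), np.float64(0.101)), (436, np.float64(0.602), np.float64(0.2), np.float64(0.098))]
216 [(435, np.float64(0.618), np.float64(0.191), np.float64(0.098)), (436, np.float64(0.618), np.float64(0.194), np.float64(0.097)), (437, np.float64(0.618), np.float64(0.196), np.float64(0.097))]
222 [(435, np.float64(0.636), np.float64(0.185), np.float64(0.1)), (436, np.float64(0.635), np.float64(0.187), np.float64(0.099)), (437, np.float64(0.637), np.float64(0.188), np.float64(0.101))]
228 [(436, np.float64(0.651), np.float64(0.181), np.float64(0.1)), (437, np.float64(0.652), np.float64(0.182), np.float64(0.1)), (438, np.float64(0.65), np.float64(0.185), np.float64(0.098))]
234 []
```

>>> {"fn": "move_arm", "kwargs": {"motion": [[0, 0, -0.182, 0, 0, 0, 0.55], [0, 0, -0.182, 0, 0, 0, 0.55], [0, 0, -0.182, 0, 0, 0, 0.55], [0, 0, -0.182, 0, 0, 0, 0.55], [0, 0, -0.182, 0, 0, 0, 0.55], [0, 0, -0.182, 0, 0, 0, 0.55], [0, 0, -0.182, 0, 0, 0, 0.55], [0, 0, 0, 2.9, 4.35, 0, 0.55], [0, 0, 0, 2.9, 4.35, 0, 0.55], [0, 0, 0, 2.9, 4.35, 0, 0.55], [0, 0, 0, 2.9, 4.35, 0, 0.55], [0, 0, 0, 0, 0, 0, 0.55]]}}

```text
time: 1.6
position: [0.5885, 0.2032, 0.205]
tool_rot: [-0.001, 0.146, 0.989, -0.0]
force: [0.3, 0.5, -0.7]
width: 0.0519
finger_force: 0.0
```

```bash
python3 - <<'E'
from h import *
s=readout.state(); i,P=cam("wrist"); np.save("w.npy",P); cv2.imwrite("pics/w1.png",i[...,::-1])
Rt=q2R(s["tool_rot"]); print(s["position"],Rt.round(3),s["width"],s["force"],s["joint_positions"].round(2))
Q=(P-s["position"])@Rt
z=P[...,2]; m=(z>.08)&(z<.108)
k,l,st,c=cv2.connectedComponentsWithStats(m.astype(np.uint8))
for j in range(1,k):
    if st[j,4]>80:
        q=P[l==j]; r=cv2.minAreaRect((q[:,:2]*1000).astype(np.float32)); print(st[j],q.mean(0).round(3),r)
E
```

```text
[0.58846751 0.20316622 0.2049502 ] [[-0.958  0.288 -0.001]
 [ 0.288  0.958  0.   ]
 [ 0.001 -0.    -1.   ]] 0.051863250019569936 [ 0.34670724  0.45009    -0.65467027] [ 0.15  0.18  1.63  0.    1.33 -1.13]
[   20    66   302   241 41264] [0.533 0.088 0.095] ((554.7074584960938, 95.95268249511719), (232.9033966064453, 205.86245727539062), 72.90448760986328)
```

View pics/w1.png

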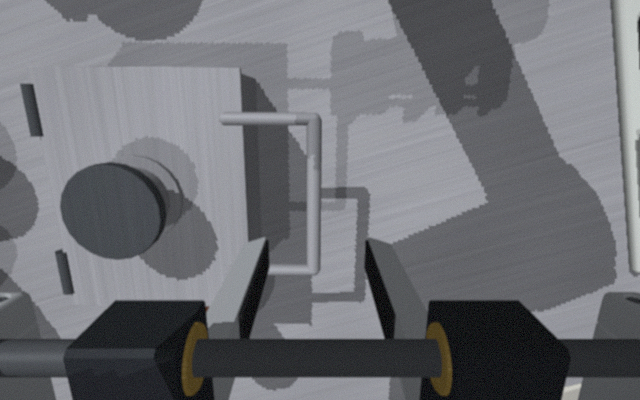

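The wrist view shows the bar from (315,118) to (315,270), with the open fingers on either side at x of about 260 and 375. I'll measure the bar in the tool frame.

```bash
python3 - <<'E'
from h import *
s=readout.state(); Rt=q2R(s["tool_rot"]); P=np.load("w.npy"); Q=(P-s["position"])@Rt
for v in list(range(112,278,12)):
    u=np.arange(290,335); k=(P[v,u,2]>.08)&(P[v,u,2]<.11)
    if k.any(): print(v,u[k][[0,-1]],Q[v,u[k]].mean(0).round(4),P[v,u[k],2].max().round(4), np.ptp(Q[v,u[k],1]).round(4))
m=(P[...,2]>.08)&(P[...,2]<.11)
print(Q[118,300:320].round(3)[::6],Q[270,290:318].round(3)[::6])
E
```

```text
124 [290 321] [ 0.0629 -0.0067  0.1071] 0.1006 0.0242
136 [307 321] [ 5.380e-02 -1.000e-04  1.064e-01] 0.1006 0.0111
148 [307 321] [ 4.440e-02 -1.000e-04  1.062e-01] 0.101 0.0112
160 [307 321] [ 3.480e-02 -1.000e-04  1.063e-01] 0.1006 0.0113
172 [307 321] [ 2.510e-02 -1.000e-04  1.063e-01] 0.1011 0.0114
184 [307 320] [ 0.0153 -0.0005  0.1059] 0.1004 0.0106
196 [307 320] [ 0.0051 -0.0003  0.1064] 0.0999 0.0107
208 [307 320] [-0.0051 -0.0005  0.1061] 0.102 0.0108
220 [307 320] [-0.0157 -0.0009  0.1062] 0.1002 0.011
232 [307 320] [-0.0263 -0.0005  0.1059] 0.1009 0.0111
244 [307 320] [-0.0373 -0.0005  0.1063] 0.1 0.0112
256 [307 320] [-0.0484 -0.0005  0.1062] 0.1004 0.0113
268 [290 319] [-0.06   -0.0084  0.1066] 0.1007 0.0253
[[ 0.068 -0.011  0.106]
 [ 0.067 -0.006  0.107]
 [ 0.068 -0.002  0.107]
 [ 0.068  0.003  0.107]] [[-0.062 -0.021  0.107]
 [-0.061 -0.016  0.106]
 [-0.062 -0.011  0.106]
 [-0.061 -0.005  0.106]
 [-0.061 -0.     0.105]]
```

>>> {"fn": "move_arm", "kwargs": {"motion": [[0, 0, 0, 0.3, 0, 3.5, 0.55], [0, 0, 0, 0, 0, 3.5, 0.55], [0, 0, 0, 0, 0, 3, 0.55], [0, 0, 0, 0, 0, 2, 0.55], [0, 0, 0, 0, 0, 1, 0.55], [0, 0, 0, 0, 0, 0, 0], [0, 0, 0, 0, 0, 0, 0], [0, 0, 0, 0, 0, 0, 0], [0, 0, 0, 0, 0, 0, 0], [0, 0, 0, 0, 0, 0, 0]]}}

```text
time: 2.9
position: [0.5873, 0.201, 0.076]
tool_rot: [0.0, 0.148, 0.989, -0.0]
force: [-0.9, -1.5, 2.4]
width: 0.0111
finger_force: 30.0
```

```bash
cat > st.py <<'E'
from h import *
# hinge from the grasp: bar at angle 0 is the grasp now
s=readout.state(); Rt=q2R(s["tool_rot"]); g=s["position"]-bot.grip_depth*Rt[:,2]
by=np.array([np.sin(np.deg2rad(17)),np.cos(np.deg2rad(17)),0]); H=np.array([.588,.2025,.09])-.22*by
d=g-H; a=np.arctan2(d[2],d@by)
print(s["time"],"grasp",g.round(4),"r",np.hypot(d[2],d@by).round(4),"theta",round(a-.018,4),"F bin y,z",(s["force"]@by).round(2),s["force"].round(2),s["ft_torque"].round(2),s["width"].round(4),s["finger_force"],Rt.round(3).tolist(),bot.grip_depth)
E
python3 st.py
```

```text
Traceback (most recent call last):
  File "st.py", line 6, in <module>
    print(s["time"],"grasp",g.round(4),"r",np.hypot(d[2],d@by).round(4),"theta",round(a-.018,4),"F bin y,z",(s["force"]@by).round(2),s["force"].round(2),s["ft_torque"].round(2),s["width"].round(4),s["finger_force"],Rt.round(3).tolist(),bot.grip_depth)
                                                                                                                                                                                 ^^^^^^^^^^^^^^^^
AttributeError: 'float' object has no attribute 'round'
```

```bash
sed -i 's/s\["width"\].round(4)/round(s["width"],4)/' st.py; python3 st.py; cat > arc.py <<'E'
import numpy as np,sys
def rows(th):
    p=np.array(th)+.018; c=np.round(22*np.c_[np.cos(p)-np.cos(p[0]),-(np.sin(p)-np.sin(p[0]))],2)
    d=np.diff(c,axis=0); print([[0,0,0,0,round(float(a),2),round(float(b),2),0] for a,b in d])
E
python3 -c "
from arc import *
rows([0,.02,.05,.09,.14,.19,.24,.29,.34,.38,.4,.4,.4])
rows(np.r_[.4,.42,.45,.5+.05*np.arange(10)])
"
```

```text
2.9 grasp [0.5873 0.201  0.0948] r 0.2184 theta 0.0041 F bin y,z -1.69 [-0.86 -1.5   2.35] [-0.18  0.15 -0.  ] 0.0111 29.999272227287292 [[-0.956, 0.292, 0.0], [0.292, 0.956, -0.001], [-0.001, -0.0, -1.0]] 0.0188
[[0, 0, 0, 0, -0.01, -0.44, 0], [0, 0, 0, 0, -0.04, -0.66, 0], [0, 0, 0, 0, -0.07, -0.88, 0], [0, 0, 0, 0, -0.15, -1.09, 0], [0, 0, 0, 0, -0.2, -1.08, 0], [0, 0, 0, 0, -0.25, -1.07, 0], [0, 0, 0, 0, -0.31, -1.05, 0], [0, 0, 0, 0, -0.36, -1.04, 0], [0, 0, 0, 0, -0.33, -0.82, 0], [0, 0, 0, 0, -0.17, -0.4, 0], [0, 0, 0, 0, 0.0, 0.0, 0], [0, 0, 0, 0, 0.0, 0.0, 0]]
[[0, 0, 0, 0, -0.18, -0.4, 0], [0, 0, 0, 0, -0.29, -0.59, 0], [0, 0, 0, 0, -0.52, -0.97, 0], [0, 0, 0, 0, -0.57, -0.94, 0], [0, 0, 0, 0, -0.62, -0.92, 0], [0, 0, 0, 0, -0.65, -0.88, 0], [0, 0, 0, 0, -0.71, -0.84, 0], [0, 0, 0, 0, -0.74, -0.81, 0], [0, 0, 0, 0, -0.78, -0.77, 0], [0, 0, 0, 0, -0.83, -0.74, 0], [0, 0, 0, 0, -0.85, -0.69, 0], [0, 0, 0, 0, -0.89, -0.64, 0]]
```

>>> {"fn": "move_arm", "kwargs": {"motion": [[0, 0, 0, 0, -0.01, -0.44, 0], [0, 0, 0, 0, -0.04, -0.66, 0], [0, 0, 0, 0, -0.07, -0.88, 0], [0, 0, 0, 0, -0.15, -1.09, 0], [0, 0, 0, 0, -0.2, -1.08, 0], [0, 0, 0, 0, -0.25, -1.07, 0], [0, 0, 0, 0, -0.31, -1.05, 0], [0, 0, 0, 0, -0.36, -1.04, 0], [0, 0, 0, 0, -0.33, -0.82, 0], [0, 0, 0, 0, -0.17, -0.4, 0], [0, 0, 0, 0, 0, 0, 0], [0, 0, 0, 0, 0, 0, 0]]}}

```text
time: 4.4
position: [0.5819, 0.1839, 0.161]
tool_rot: [0.001, 0.148, 0.989, 0.001]
force: [3.8, 5.4, -0.0]
width: 0.0111
finger_force: 30.0
```

```bash
python3 st.py
```

```text
4.4 grasp [0.5819 0.1838 0.1798] r 0.2196 theta 0.4035 F bin y,z 6.27 [ 3.79  5.4  -0.05] [ 1.04 -0.8  -0.04] 0.0111 30.002887845039368 [[-0.956, 0.292, 0.001], [0.292, 0.956, 0.001], [-0.001, 0.002, -1.0]] 0.0188
```

>>> {"fn": "move_arm", "kwargs": {"motion": [[0, 0, 0, 0, -0.18, -0.4, 0], [0, 0, 0, 0, -0.29, -0.59, 0], [0, 0, 0, 0, -0.52, -0.97, 0], [0, 0, 0, 0, -0.57, -0.94, 0], [0, 0, 0, 0, -0.62, -0.92, 0], [0, 0, 0, 0, -0.65, -0.88, 0], [0, 0, 0, 0, -0.71, -0.84, 0], [0, 0, 0, 0, -0.74, -0.81, 0], [0, 0, 0, 0, -0.78, -0.77, 0], [0, 0, 0, 0, -0.83, -0.74, 0], [0, 0, 0, 0, -0.85, -0.69, 0], [0, 0, 0, 0, -0.89, -0.64, 0]]}}

```text
time: 5.9
position: [0.56, 0.1124, 0.2556]
tool_rot: [0.001, 0.147, 0.989, 0.003]
force: [0.8, 6.9, 7.7]
width: 0.011
finger_force: 30.0
```

```bash
python3 st.py; python3 -c "
from arc import *
rows(np.r_[.95+.05*np.arange(13)])
rows([1.55,1.6,1.65,1.7,1.75,1.8,1.85,1.89,1.92,1.94,1.95,1.95,1.95])
rows([1.95]+[1.95+.01*i for i in range(1,19)])
"
```

```text
5.9 grasp [0.5599 0.1123 0.2744] r 0.2231 theta 0.9553 F bin y,z 6.83 [0.84 6.89 7.71] [ 1.65 -0.23 -0.03] 0.011 30.00217705965042 [[-0.957, 0.291, 0.003], [0.291, 0.957, 0.005], [-0.002, 0.006, -1.0]] 0.0188
[[0, 0, 0, 0, -0.92, -0.6, 0], [0, 0, 0, 0, -0.95, -0.55, 0], [0, 0, 0, 0, -0.98, -0.51, 0], [0, 0, 0, 0, -1.0, -0.46, 0], [0, 0, 0, 0, -1.02, -0.4, 0], [0, 0, 0, 0, -1.04, -0.36, 0], [0, 0, 0, 0, -1.06, -0.3, 0], [0, 0, 0, 0, -1.07, -0.25, 0], [0, 0, 0, 0, -1.08, -0.19, 0], [0, 0, 0, 0, -1.1, -0.14, 0], [0, 0, 0, 0, -1.09, -0.09, 0], [0, 0, 0, 0, -1.1, -0.03, 0]]
[[0, 0, 0, 0, -1.1, 0.02, 0], [0, 0, 0, 0, -1.1, 0.08, 0], [0, 0, 0, 0, -1.09, 0.14, 0], [0, 0, 0, 0, -1.08, 0.19, 0], [0, 0, 0, 0, -1.07, 0.24, 0], [0, 0, 0, 0, -1.06, 0.29, 0], [0, 0, 0, 0, -0.84, 0.28, 0], [0, 0, 0, 0, -0.62, 0.23, 0], [0, 0, 0, 0, -0.41, 0.16, 0], [0, 0, 0, 0, -0.2, 0.08, 0], [0, 0, 0, 0, 0.0, 0.0, 0], [0, 0, 0, 0, 0.0, 0.0, 0]]
[[0, 0, 0, 0, -0.2, 0.09, 0], [0, 0, 0, 0, -0.2, 0.08, 0], [0, 0, 0, 0, -0.2, 0.09, 0], [0, 0, 0, 0, -0.2, 0.1, 0], [0, 0, 0, 0, -0.2, 0.09, 0], [0, 0, 0, 0, -0.2, 0.1, 0], [0, 0, 0, 0, -0.2, 0.09, 0], [0, 0, 0, 0, -0.19, 0.1, 0], [0, 0, 0, 0, -0.2, 0.11, 0], [0, 0, 0, 0, -0.19, 0.1, 0], [0, 0, 0, 0, -0.2, 0.11, 0], [0, 0, 0, 0, -0.19, 0.1, 0], [0, 0, 0, 0, -0.19, 0.11, 0], [0, 0, 0, 0, -0.19, 0.12, 0], [0, 0, 0, 0, -0.19, 0.11, 0], [0, 0, 0, 0, -0.18, 0.12, 0], [0, 0, 0, 0, -0.19, 0.11, 0], [0, 0, 0, 0, -0.18, 0.12, 0]]
```

>>> {"fn": "move_arm", "kwargs": {"motion": [[0, 0, 0, 0, -0.78, -0.8, 0], [0, 0, 0, 0, -0.95, -0.55, 0], [0, 0, 0, 0, -0.98, -0.51, 0], [0, 0, 0, 0, -1.0, -0.46, 0], [0, 0, 0, 0, -1.02, -0.4, 0], [0, 0, 0, 0, -1.04, -0.36, 0], [0, 0, 0, 0, -1.06, -0.3, 0], [0, 0, 0, 0, -1.07, -0.25, 0], [0, 0, 0, 0, -1.08, -0.19, 0], [0, 0, 0, 0, -1.1, -0.14, 0], [0, 0, 0, 0, -1.09, -0.09, 0], [0, 0, 0, 0, -1.1, -0.03, 0]]}}

```text
time: 7.4
position: [0.5227, -0.008, 0.2932]
tool_rot: [-0.001, 0.148, 0.989, -0.0]
force: [-2.1, 0.3, 3.2]
width: 0.0111
finger_force: 30.0
```

```bash
python3 st.py
```

```text
7.4 grasp [ 0.5227 -0.008   0.312 ] r 0.222 theta 1.5544 F bin y,z -0.38 [-2.12  0.26  3.22] [ 0.41  0.18 -0.01] 0.0111 30.00110238790512 [[-0.956, 0.293, -0.002], [0.293, 0.956, -0.0], [0.001, -0.001, -1.0]] 0.0188
```

>>> {"fn": "move_arm", "kwargs": {"motion": [[0, 0, 0, 0, -1.1, 0.02, 0], [0, 0, 0, 0, -1.1, 0.08, 0], [0, 0, 0, 0, -1.09, 0.14, 0], [0, 0, 0, 0, -1.08, 0.19, 0], [0, 0, 0, 0, -1.07, 0.24, 0], [0, 0, 0, 0, -1.06, 0.29, 0], [0, 0, 0, 0, -0.84, 0.28, 0], [0, 0, 0, 0, -0.62, 0.23, 0], [0, 0, 0, 0, -0.41, 0.16, 0], [0, 0, 0, 0, -0.2, 0.08, 0], [0, 0, 0, 0, 0, 0, 0], [0, 0, 0, 0, 0, 0, 0]]}}

```text
time: 8.9
position: [0.498, -0.0891, 0.276]
tool_rot: [-0.001, 0.148, 0.989, 0.0]
force: [-4.6, 0.8, -1.2]
width: 0.0111
finger_force: 30.0
```

```bash
python3 st.py
```

```text
8.9 grasp [ 0.498  -0.0891  0.2948] r 0.2218 theta 1.9469 F bin y,z -0.61 [-4.6   0.76 -1.18] [ 0.46  0.79 -0.06] 0.0111 30.0041002035141 [[-0.956, 0.292, -0.001], [0.292, 0.956, 0.0], [0.001, -0.0, -1.0]] 0.0188
```

>>> {"fn": "move_arm", "kwargs": {"motion": [[0, 0, 0, 0, -0.2, 0.09, 0], [0, 0, 0, 0, -0.2, 0.08, 0], [0, 0, 0, 0, -0.2, 0.09, 0], [0, 0, 0, 0, -0.2, 0.1, 0], [0, 0, 0, 0, -0.2, 0.09, 0], [0, 0, 0, 0, -0.2, 0.1, 0], [0, 0, 0, 0, -0.2, 0.09, 0], [0, 0, 0, 0, -0.19, 0.1, 0], [0, 0, 0, 0, -0.2, 0.11, 0], [0, 0, 0, 0, -0.19, 0.1, 0], [0, 0, 0, 0, -0.2, 0.11, 0], [0, 0, 0, 0, 0, 0, 0]]}}

```text
time: 10.4
position: [0.4919, -0.1102, 0.2656]
tool_rot: [-0.0, 0.148, 0.989, -0.0]
force: [-4.5, 0.7, -1.6]
width: 0.0113
finger_force: 30.0
```

```bash
python3 st.py
```

```text
10.4 grasp [ 0.4919 -0.1102  0.2844] r 0.2219 theta 2.0566 F bin y,z -0.64 [-4.54  0.72 -1.58] [ 0.37  0.72 -0.04] 0.0113 30.00176042318344 [[-0.956, 0.293, -0.0], [0.293, 0.956, -0.0], [0.0, -0.0, -1.0]] 0.0188
```

>>> {"fn": "move_arm", "kwargs": {"motion": [[0, 0, 0, 0, -0.19, 0.1, 0], [0, 0, 0, 0, -0.19, 0.11, 0], [0, 0, 0, 0, -0.19, 0.12, 0], [0, 0, 0, 0, -0.1, 0.06, 0], [0, 0, 0, 0, -0.1, 0.06, 0], [0, 0, 0, 0, 0, 0, 0]]}}

```text
time: 11.15
position: [0.4897, -0.1175, 0.2612]
tool_rot: [0.0, 0.148, 0.989, -0.0]
force: [-3.6, 0.0, -0.2]
width: 0.011
finger_force: 30.0
```

```bash
python3 st.py
```

```text
11.15 grasp [ 0.4897 -0.1175  0.28  ] r 0.222 theta 2.096 F bin y,z -1.03 [-3.62  0.03 -0.21] [ 0.29  0.67 -0.03] 0.011 30.002508759498596 [[-0.956, 0.293, 0.0], [0.293, 0.956, -0.0], [-0.0, -0.0, -1.0]] 0.0188
```

>>> {"fn": "move_arm", "kwargs": {"motion": [[0, 0, 0, 0, -0.1, 0.06, 0], [0, 0, 0, 0, -0.1, 0.06, 0], [0, 0, 0, 0, -0.1, 0.06, 0], [0, 0, 0, 0, 0, 0, 0]]}}

```text
time: 11.65
position: [0.4893, -0.1189, 0.2602]
tool_rot: [0.001, 0.148, 0.989, 0.002]
force: [-3.5, 6.1, 2.4]
width: 0.0108
finger_force: 30.0
```

```bash
python3 st.py
```

```text
11.65 grasp [ 0.4893 -0.119   0.279 ] r 0.2219 theta 2.1043 F bin y,z 4.8 [-3.51  6.09  2.42] [ 1.37  0.58 -0.02] 0.0108 30.003742575645447 [[-0.956, 0.292, 0.002], [0.292, 0.956, 0.003], [-0.001, 0.003, -1.0]] 0.0188
```

The stop is felt: the force rose about 7 N while the bar stalled at θ≈2.10. Next I'll swing back to 1.30.

```bash
python3 -c "
from arc import *
rows([2.116,2.1,2.07,2.03,1.98,1.93,1.88,1.83,1.78,1.73,1.68,1.63,1.58])
rows([1.58,1.53,1.48,1.44,1.4,1.37,1.345,1.325,1.31,1.3,1.3,1.3,1.3])
"
```

```text
[[0, 0, 0, 0, 0.3, -0.19, 0], [0, 0, 0, 0, 0.57, -0.33, 0], [0, 0, 0, 0, 0.77, -0.42, 0], [0, 0, 0, 0, 0.99, -0.48, 0], [0, 0, 0, 0, 1.01, -0.43, 0], [0, 0, 0, 0, 1.04, -0.38, 0], [0, 0, 0, 0, 1.05, -0.33, 0], [0, 0, 0, 0, 1.06, -0.27, 0], [0, 0, 0, 0, 1.08, -0.22, 0], [0, 0, 0, 0, 1.08, -0.17, 0], [0, 0, 0, 0, 1.1, -0.11, 0], [0, 0, 0, 0, 1.1, -0.06, 0]]
[[0, 0, 0, 0, 1.1, 0.0, 0], [0, 0, 0, 0, 1.1, 0.05, 0], [0, 0, 0, 0, 0.87, 0.08, 0], [0, 0, 0, 0, 0.88, 0.12, 0], [0, 0, 0, 0, 0.65, 0.11, 0], [0, 0, 0, 0, 0.54, 0.11, 0], [0, 0, 0, 0, 0.43, 0.09, 0], [0, 0, 0, 0, 0.32, 0.08, 0], [0, 0, 0, 0, 0.21, 0.05, 0], [0, 0, 0, 0, 0.0, 0.0, 0], [0, 0, 0, 0, 0.0, 0.0, 0], [0, 0, 0, 0, 0.0, 0.0, 0]]
```

>>> {"fn": "move_arm", "kwargs": {"motion": [[0, 0, 0, 0, 0.3, -0.19, 0], [0, 0, 0, 0, 0.57, -0.33, 0], [0, 0, 0, 0, 0.77, -0.42, 0], [0, 0, 0, 0, 0.99, -0.48, 0], [0, 0, 0, 0, 1.01, -0.43, 0], [0, 0, 0, 0, 1.04, -0.38, 0], [0, 0, 0, 0, 1.05, -0.33, 0], [0, 0, 0, 0, 1.06, -0.27, 0], [0, 0, 0, 0, 1.08, -0.22, 0], [0, 0, 0, 0, 1.08, -0.17, 0], [0, 0, 0, 0, 1.1, -0.11, 0], [0, 0, 0, 0, 1.1, -0.06, 0]]}}

```text
time: 13.15
position: [0.5222, -0.0129, 0.2936]
tool_rot: [0.001, 0.148, 0.989, 0.0]
force: [0.8, -1.8, 1.0]
width: 0.0109
finger_force: 30.0
```

>>> {"fn": "move_arm", "kwargs": {"motion": [[0, 0, 0, 0, 1.1, 0, 0], [0, 0, 0, 0, 1.1, 0.05, 0], [0, 0, 0, 0, 0.87, 0.08, 0], [0, 0, 0, 0, 0.88, 0.12, 0], [0, 0, 0, 0, 0.65, 0.11, 0], [0, 0, 0, 0, 0.54, 0.11, 0], [0, 0, 0, 0, 0.43, 0.09, 0], [0, 0, 0, 0, 0.32, 0.08, 0], [0, 0, 0, 0, 0.21, 0.05, 0], [0, 0, 0, 0, 0, 0, 0], [0, 0, 0, 0, 0, 0, 0], [0, 0, 0, 0, 0, 0, 0]]}}

```text
time: 14.65
position: [0.5395, 0.0448, 0.2865]
tool_rot: [0.0, 0.148, 0.989, 0.0]
force: [5.5, -2.6, 1.6]
width: 0.0114
finger_force: 30.0
```

```bash
python3 st.py; python3 - <<'E'
from h import *
i,P=cam("side"); cv2.imwrite("pics/side2.png",i[...,::-1]); np.save("side2.npy",P)
i,P=cam("scene"); cv2.imwrite("pics/scene2.png",i[...,::-1]); np.save("scene2.npy",P)
E
```

```text
14.65 grasp [0.5395 0.0448 0.3053] r 0.2222 theta 1.3026 F bin y,z -0.91 [ 5.5  -2.63  1.63] [-0.5  -0.83  0.  ] 0.0114 29.99735802412033 [[-0.956, 0.293, 0.001], [0.293, 0.956, 0.0], [-0.001, 0.0, -1.0]] 0.0188
```

View pics/side2.png

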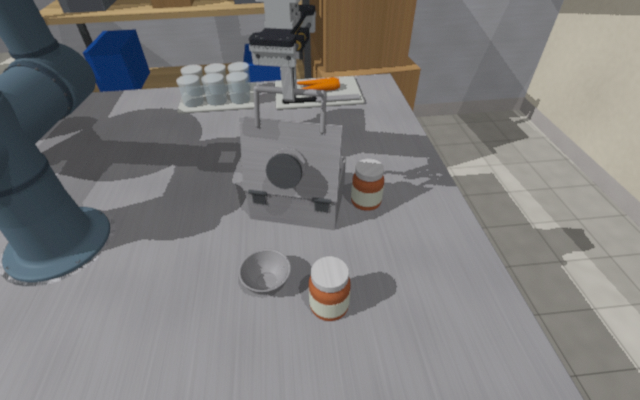

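The side view shows the bar held at (290,90), the plate near upright with the neck cap at (284,170), and the jars and bowl where they were. I'll check the lid angle by fitting a plane to the plate's depth points.

```bash
python3 - <<'E'
from h import *
P=np.load("side2.npy")
for reg in [(slice(125,148),slice(248,335)),(slice(130,190),slice(310,332)),(slice(130,190),slice(245,262))]:
    Q=P[reg].reshape(-1,3); Q=Q[np.isfinite(Q[:,0])]
    for _ in range(5):
        c=np.median(Q,0) if _==0 else Q.mean(0); n=np.linalg.svd(Q-Q.mean(0))[2][2]; r=abs((Q-Q.mean(0))@n); Q=Q[r<max(.003,2*np.median(r))]
    n*=np.sign(n[2]); by=np.array([np.sin(np.deg2rad(17)),np.cos(np.deg2rad(17)),0])
    print(len(Q),Q.mean(0),r.std(),"theta",np.arctan2(-n@by,n[2]))
Q=P[130:190,245:335].reshape(-1,3);Q=Q[np.isfinite(Q[:,0])];
s=readout.state();print(s["time"],s["dq"].round(4))
E
```

```text
1941 [0.53475689 0.02097999 0.21837979] 0.0006534216881721992 theta 1.2926088366203845
1301 [ 0.59062866 -0.00880273  0.17660138] 0.0006455952228728 theta 1.291311562351548
1009 [0.45413672 0.0289232  0.16220988] 0.0006484887047132494 theta 1.2912904783350263
14.75 [ 0.0011 -0.0001  0.0005  0.0008  0.0012 -0.0008]
```

```bash
python3 - <<'E'
from h import *
by=np.array([np.sin(np.deg2rad(17)),np.cos(np.deg2rad(17)),0]); bx=np.array([by[1],-by[0],0])
P0=np.load("side.npy").reshape(-1,3); c=np.array([.547,.067,0])
d=P0-c; k=(abs(d@bx)<.095)&(d@by>-.07)&(d@by<.07)&(abs(P0[:,2]-.094)<.01)&(np.hypot(d@bx,d@by)>.05)
Q=P0[k]; n=np.linalg.svd(Q-Q.mean(0))[2][2]; n*=np.sign(n[2]); print(k.sum(),Q.mean(0),"shut theta",np.arctan2(-n@by,n[2]))
P=np.load("side2.npy").reshape(-1,3); T=P[(P[:,0]>.3)&(P[:,0]<.9)&(abs(P[:,1])<.5)&(abs(P[:,2])<.012)]
n=np.linalg.svd(T-T.mean(0),full_matrices=False)[2][2]; n*=np.sign(n[2]); print("table tilt",np.arctan2(-n@by,n[2]))
E
```

```text
2035 [0.54840026 0.05493551 0.09442044] shut theta 0.0007017912777162716
table tilt -2.6607018737825315e-05
```

>>> {"fn": "move_arm", "kwargs": {"motion": [[0, 0, 0, 0, -0.1, -0.03, 0], [0, 0, 0, 0, 0, 0, 0], [0, 0, 0, 0, 0, 0, 0], [0, 0, 0, 0, 0, 0, 0]]}}

```text
time: 15.25
position: [0.5392, 0.0438, 0.2868]
tool_rot: [0.0, 0.148, 0.989, 0.0]
force: [4.8, -1.5, 1.3]
width: 0.0108
finger_force: 30.0
```

```bash
python3 st.py; python3 -c "
from cell import close_job
print(close_job())"
```

```text
15.25 grasp [0.5392 0.0438 0.3056] r 0.2222 theta 1.3074 F bin y,z -0.06 [ 4.79 -1.52  1.35] [-0.59 -0.83 -0.04] 0.0108 29.99739021062851 [[-0.956, 0.293, 0.001], [0.293, 0.956, -0.0], [-0.001, 0.0, -1.0]] 0.0188
the job is handed in; nothing more can be done
None
```

I swung the lid back slowly until I felt its stop at about 2.10 rad, then brought it back to the balance point (about 1.30 rad) and handed in with it held still in the grip at 15.25 s; the jars and bowl were left alone.

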